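# Swing the hook over the pad and hang the magnifier

### The arm

A 7-joint arm with a two-finger parallel gripper is mounted at the origin on the work surface; the furniture and walls round the work are solid. World frame = base frame: x ahead of the robot, y to its left, z up, the work surface at z = 0. Lengths are in m, angles in rad, forces in N, time in s.
With the tool pointing down it reaches from about 0.4 to 0.85 m from the base axis. Payload 4.5 kg.
Tool frame: the origin (TCP) lies at the centre of the arm's flange, where the gripper is bolted on; the fingertips stand r.tcp_to_tips ahead of it and the grasp point (between the pads) lies 147 mm ahead of it (r.tcp_to_tips is the distance from the TCP to the fingertips, in m); x points along the fingers, y is the direction in which the jaws open and shut, and the axes are right-handed (so a half turn about x gives the same grasp; the last joint's range is limited). The gripper opens to 88 mm and grips with 3 to 60 N. Pads are 18 mm wide; open, the fingers measure 123 mm over their backs; the gripper's body (75 mm by 187 mm) begins 45 mm behind the grasp point.
Start: joints at [-1.103, 0.689, -0.195, 1.565, 0.157, 0.902, -0.215], TCP at [0.263, 0.567, 0.405] pointing down, gripper open.
Joint ranges: [-3.01, 3.01], [-0.46, 2.08], [-1.47, 1.51], [0.13, 2.56], [-1, 4.14], [0.04, 2.09], [-2.66, 2.66]. Speed limits (rad/s): [2.57, 2.57, 3.14, 3.14, 3.14, 3.14, 3.14].

### API

Orientations are given as a unit quaternion [x, y, z, w].
In Python, from plant import r, eyes gives the robot as it stands.
- The arm moves only by the tool carry_out, never from a script. Its argument "targets" is text: rows parted by semicolons, each of 5 numbers parted by spaces: the opening, from 0 (shut) to 1 (fully open), then the shift along the tool's x, y, z in mm, then the turn about the tool's x in rad. A call has 1 to 20 rows; each row shifts and turns the commanded pose from where the row before left it, along the tool's axes as they then stand; what a row does not reach is not made up. A row lasts 1/12 s, in which the tool goes at most 41.7 mm and 7.16 degrees, less where a joint would pass 70% of its speed; a pose out of reach is approached as far as the arm can. A call is refused whole if a number of a shift passes 41.7 or a number of a turn 0.125, either way. A call with a gripper value outside its range is refused whole. The fingers move at their own pace and stop on an object; "force" is the grip in N (left out, the last holds). Time passes only in rows, so rows that do not move let the fingers close. It gives the time, the measured TCP pose, the force and the opening at its end, in the units of the state.
- r.get_state(): the state, without advancing time (a new reading comes with each control period).
- eyes.snapshot(name): name is "side" or "top" or "wrist"; returns (picture, depth): 400x640x3 uint8, blue, green, red; 400x640 float32, m along the optical axis (not along the pixel's ray), 0 where there is no reading.
- eyes.camera_params(name): a dict with "intrinsics" (3x3 intrinsics, pixels), "rvec" (rotation vector, rad) and "tvec" (3), from world to camera coordinates, as OpenCV has them; the wrist camera has in their place "T_tool_cam" (4x4, takes a point from camera to tool coordinates, whose origin is the TCP and whose axes are the tool frame's). Camera axes: x right, y down, z forward; pixel columns grow to the right and rows downward; lengths in m; the calibration is good to about 2 mm. A picture is of the moment at which its call begins: read the wrist's pose just before it. camera_params takes no time and is no camera call.
- r.finish_job(): hands the job in, once; it reports no verdict.
The state is a dict: "clock": time; "q": joint angles; "qd": joint speeds; "joint_torque": joint torques, N m; "tool_pos": TCP position; "eef_rot": TCP orientation; "contact_force": force on the tool from outside, world axes, zero at the start; "moment": the same for the moment, N m; "opening": opening from 0.0 (shut) to 1.0 (fully open).
Only numpy, scipy, OpenCV 4.12 (cv2) and the standard library are available. Lean on these libraries where they do the work, as an engineer would, in place of code of your own. Each camera call takes 0.05 s, during which the arm holds its last target.

### The job

Turn the swivel hook on the stand until its arm points straight out along the stand's long toe, over the round cork pad. Then take the magnifier out of its slotted block, hang it upright by its eye on the hook's arm and let go, so that it hangs there at rest. Leave the cups, the cap and the cassette nearby where they are.

Things in the scene. Friction and masses are not known exactly. Their poses are not given: they have to be found in the camera images.
- hook (a joint): Angle of the swivel hook about the stand's upright post (rad, range -2.2 to 2.2). 0: the arm points exactly along the toe, over the cork pad. Grows counter-clockwise seen from above; starts between 0.8 and 1.5, so it must be turned clockwise. Stiff (about 0.06 N m), stays where it is left.
- hook_knob (a point): Centre of the hook's turning knob: a white upright fin on top of the swivel head, on the post's axis: 28 mm long (along the hook's arm), 10 mm thick, from z = 0.165 (top of the head, a 28 mm wide white cylinder) up to z = 0.205; this point at z = 0.185. Its -x axis points along the hook's arm, z up. Turns with the hook.
- hook_seat (a point): Point on the centre line of the hook's arm, 92 mm out from the post's axis, at z = 0.150. The arm is a steel rod 8 mm thick, level, running from the swivel head out along this frame's -x axis; 108 mm from the axis it turns up into a short tip that ends 119 mm from the axis, its top 11 mm above the arm's centre line. Turns with the hook.
- pad (a point): Centre of the top of the round cork pad (40 mm across) on the stand's long toe, 92 mm from the post's axis. The stand is fixed: a grey foot 12 mm high and 100 mm across with a toe 50 mm wide that reaches 150 mm out from the post; post 18 mm thick. This frame's -x axis points along the toe away from the post, z up.
- loupe_eye (a point): Centre of the magnifier's hanging eye, an aluminium frame between lens and grip, 60 mm above the magnifier's underside. Opening 29 mm wide, from 16 mm below this point to 12 mm above it at the sides, 19 mm above in the middle (gabled top); 10 mm thick. x: through the eye and lens, y: width, z: up; front and back alike. Hung on the hook, this point is about 14 mm below the arm's centre line.
- loupe_grip (a point): Centre of where to grip the magnifier, 46 mm above the centre of the eye: a white tab 24 mm wide (y), 12 thick (x), from 21 mm below this point to 19 above. The magnifier (about 90 g, 125 mm high) stands upright: white rectangular lens frame 50 wide x 44 high x 12 thick at the bottom, then the eye, then the tab. Same axes as the eye.
- holder: Fixed grey block 47 x 86 x 30 mm, origin at the centre of its underside, in whose slot (15 mm along its x, 54 mm along its y, 24 mm deep, floor at z = 0.006) the magnifier stands at the start with about 1.5 to 2 mm of play at each side. Its x is the magnifier's x.
- cup_a: Bystander: closed specimen cup with screw lid, 68 mm across, 62 high, loose; origin at the centre of its underside. Leave it.
- cup_b: Bystander: another such cup. Leave it.
- cap: Bystander: loose screw lid of a cup, 68 mm across, 17 high; origin at the centre of its underside. Leave it.
- cassette: Bystander: flat test cassette 31 x 100 x 5 mm lying on the table; origin at the centre of its underside. Leave it.
Not all that is in view belongs to the job. What is shaped like the part that bears loupe_eye but yellow is not meant.

How it is judged:
By the outcome, as a careful person would: the job done as asked, in the order asked, and still so for the second after the job is handed in, with the robot touching nothing.
It also fails if it takes over 51 s, if anything falls off the work surface, if the arm or the gripper's body presses on something with over 40 N, if the wrist force passes 120 N, or if a joint passes its speed limit or range.

## Working session

There is one attempt and no reset: what is moved stays moved. The work goes in short steps, Python scripts to look and compute and a tool call to move; the robot and the scene stay as the last step left them, time stands still between calls to the robot, and variables do not carry over. Pictures are saved under pics/ and viewed, and the job is handed in when it is done.

Besides the shell and the picture viewer there is one more tool, called after ">>>" as name(argument=value, ...) on one line, values as JSON. carry_out: Moves the arm, as the interface text tells. Its arguments: {"type":"object","properties":{"targets":{"type":"string"},"force":{"type":"number"}},"required":["targets"]}

```bash
ls; mkdir -p pics; cat > h.py <<'E'
import numpy as np, cv2
from scipy.spatial.transform import Rotation as R
from plant import r, eyes
def cam(name):
    p=eyes.camera_params(name); K=np.array(p["intrinsics"],float).reshape(3,3)
    if name=="wrist":
        s=r.get_state(); T=np.eye(4); T[:3,:3]=R.from_quat(s["eef_rot"]).as_matrix(); T[:3,3]=s["tool_pos"]
        W=T@np.array(p["T_tool_cam"]).reshape(4,4); return K,W[:3,:3],W[:3,3]
    Rm=R.from_rotvec(np.ravel(p["rvec"])).as_matrix(); t=np.ravel(p["tvec"])
    return K,Rm.T,-Rm.T@t
def snap(name,fn):
    c=cam(name); im,d=eyes.snapshot(name); cv2.imwrite(f"pics/{fn}.png",im); np.savez(f"pics/{fn}.npz",im=im,d=d,K=c[0],Rm=c[1],o=c[2]); return im,d,c
def load(fn):
    z=np.load(f"pics/{fn}.npz"); return z["im"],z["d"],(z["K"],z["Rm"],z["o"])
def ray(c,u,v):
    K,Rm,o=c; return Rm@np.array([(u-K[0,2])/K[0,0],(v-K[1,2])/K[1,1],1])
def onz(c,u,v,z):
    d=ray(c,u,v); return c[2]+d*(z-c[2][2])/d[2]
def cloud(d,c):
    K,Rm,o=c; v,u=np.mgrid[0:d.shape[0],0:d.shape[1]]
    P=np.stack([(u-K[0,2])/K[0,0]*d,(v-K[1,2])/K[1,1]*d,d],-1); return P@Rm.T+o
def proj(c,p):
    K,Rm,o=c; q=K@(Rm.T@(np.array(p)-o)); return q[:2]/q[2]
E
python3 - <<'E'
from h import *
for n in ("top","side","wrist"): 
    im,d,c=snap(n,n+"0"); print(n,c[2].round(3),c[1][:,2].round(2),c[0][0,0])
s=r.get_state(); print(s); print(r.tcp_to_tips); print(R.from_quat(s["eef_rot"]).as_matrix().round(3))
E
```

```text
pics
top [0.519 0.033 1.612] [ 0.07 -0.02 -1.  ] 490.9863968449075
side [ 0.192 -0.805  0.481] [ 0.41  0.84 -0.36] 369.0361527302013
wrist [0.194 0.598 0.384] [ 0.27 -0.13 -0.96] 346.7221904580248
{'clock': 0.15, 'q': array([-1.10319963,  0.68982641, -0.19455306,  1.56605682,  0.15728863,
        0.90248737, -0.21509364]), 'qd': array([ 3.18338106e-05, -2.01424885e-03, -1.32032012e-04, -2.27025423e-03,
       -8.85076244e-04, -9.09316362e-04, -3.76976476e-04]), 'joint_torque': array([-1.59744352e-03, -5.27857375e+01, -1.26858294e+00, -1.53584880e+01,
       -5.25566214e-02,  3.84706218e-03,  9.08453967e-05]), 'tool_pos': array([0.26260732, 0.56689958, 0.40408573]), 'eef_rot': array([ 0.15165925,  0.69062616, -0.15262758,  0.69046347]), 'contact_force': array([-0.13258548,  0.25962898, -0.18595465]), 'moment': array([-0.01393806, -0.0362134 ,  0.00239316]), 'opening': 0.9997704753751614}
0.166
[[-0.001  0.42   0.907]
 [-0.001  0.907 -0.42 ]
 [-1.    -0.001  0.   ]]
```

View pics/top0.png

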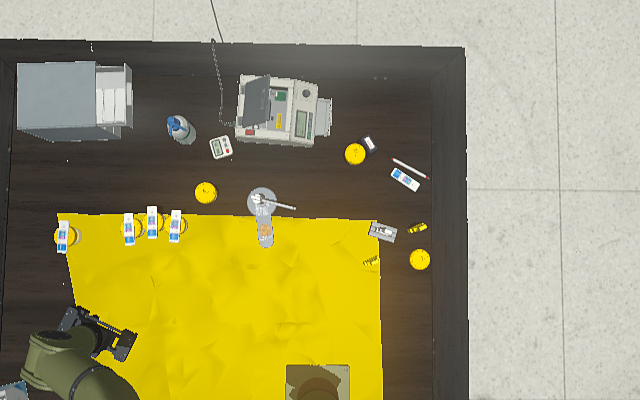

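View pics/side0.png

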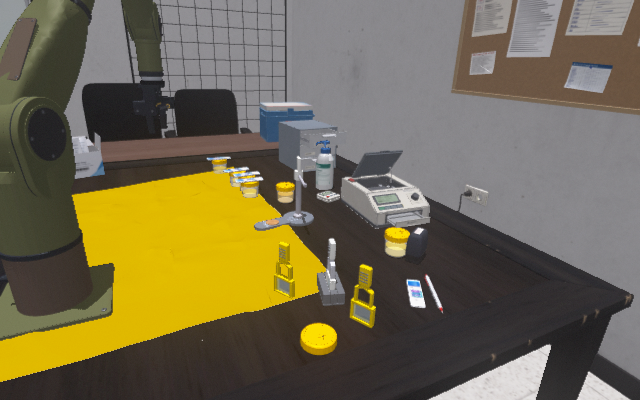

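View pics/wrist0.png

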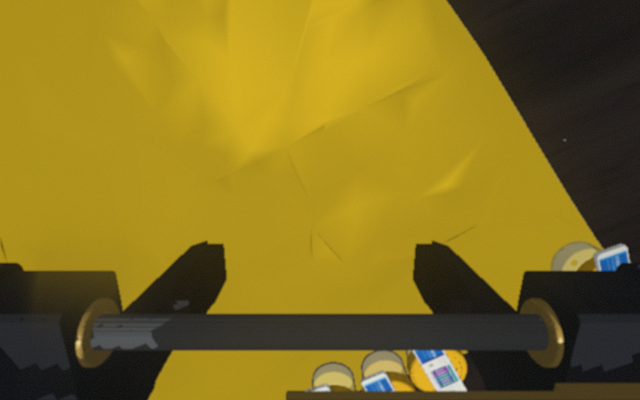

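The top view shows the stand at (262,203), its toe pointing down to (265,240) and the hook arm pointing right to (295,208). There are three magnifier-like things: a white one in the grey block (top (382,232), side (331,270)), and yellow ones at side (284,270) and (363,300). The white one in the slotted block fits the description. I'll enlarge to confirm.

```bash
python3 - <<'E'
from h import *
im,d,c=load("top0"); im2,_,_=load("side0")
a=cv2.resize(im[170:280,230:450],None,fx=3.6,fy=3.6,interpolation=cv2.INTER_CUBIC)
cv2.imwrite("pics/c_top.png",a)
b=cv2.resize(im2[140:340,240:400],None,fx=3,fy=3,interpolation=cv2.INTER_CUBIC)
cv2.imwrite("pics/c_side.png",b)
P=cloud(d,c)
for u,v in [(262,203),(265,240),(295,208),(382,232),(370,229),(395,240),(300,300)]: print(u,v,P[v,u].round(3))
E
```

```text
262 203 [0.616 0.183 0.046]
265 240 [0.498 0.175 0.007]
295 208 [0.595 0.074 0.16 ]
382 232 [ 0.528 -0.199  0.055]
370 229 [ 0.537 -0.164  0.032]
395 240 [ 0.502 -0.25   0.004]
300 300 [0.306 0.059 0.002]
```

View pics/c_top.png

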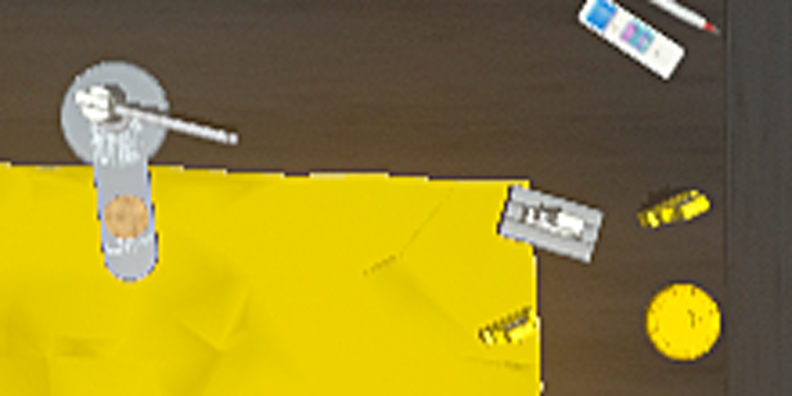

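View pics/c_side.png

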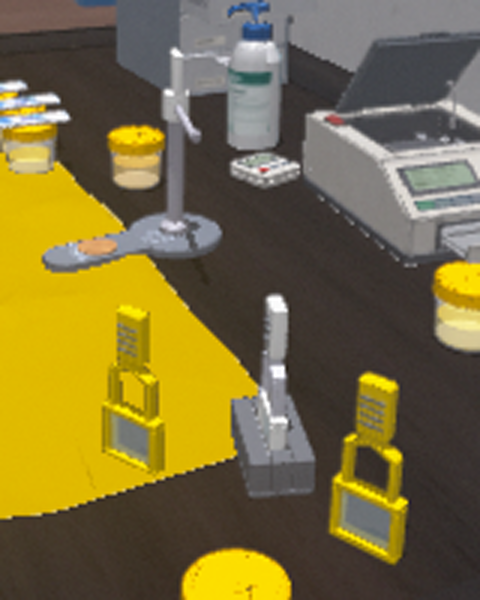

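The crops confirm it: the white magnifier stands in the grey block, and the two yellow ones are decoys. Next I measure the stand and block.

```bash
cat > meas.py <<'E'
from h import *
im,d,c=load("top0"); P=cloud(d,c); hsv=cv2.cvtColor(im,cv2.COLOR_BGR2HSV)
H,S,V=cv2.split(hsv)
# pad
m=np.zeros(H.shape,bool); m[215:245,250:285]=True
pm=m&(H>5)&(H<20)&(S>60)&(S<200)&(V>120)
v,u=np.nonzero(pm); pad=onz(c,u.mean(),v.mean(),0.0135); print("pad",pad.round(4),len(u),u.mean(),v.mean())
# foot: bluish grey low-saturation, depth near .012
reg=np.zeros(H.shape,bool); reg[180:255,240:300]=True
f=reg&(S<70)&(V>90)&(P[...,2]<0.03)
cn,_=cv2.findContours(((reg&((S<80)&(V>80))).astype(np.uint8)),0,cv2.CHAIN_APPROX_NONE)
k=max(cn,key=cv2.contourArea)[:,0]; W=np.array([onz(c,a,b,0.012) for a,b in k])
# circle fit on points with x> pad+... (back half of foot)
W2=W[(W[:,0]>pad[0]+0.075)]
from scipy.optimize import least_squares
s=least_squares(lambda q:np.hypot(W2[:,0]-q[0],W2[:,1]-q[1])-0.05,[pad[0]+.09,pad[1]],loss="soft_l1",f_scale=.002); print("foot c",s.x.round(4),len(W2),np.abs(s.fun).mean())
dd=s.x-pad[:2]; print("dist pad-post",np.hypot(*dd))
# head/fin cloud
q=reg&(P[...,2]>0.13); q2=np.zeros_like(q);q2[180:230,240:310]=P[180:230,240:310,2]>0.13
for vv,uu in zip(*np.nonzero(q2)): print(uu,vv,P[vv,uu].round(3),im[vv,uu])
E
python3 meas.py
```

```text
pad [0.5319 0.1766 0.0135] 117 264.45299145299145 229.6153846153846
foot c [0.621  0.1853] 69 0.006854790773251845
dist pad-post 0.08946929532363436
278 187 [0.519 0.033 1.612] [61 75 88]
240 191 [0.519 0.033 1.612] [60 79 92]
284 193 [0.519 0.033 1.612] [60 76 91]
255 194 [0.636 0.194 0.158] [208 216 214]
256 194 [0.635 0.19  0.165] [232 240 238]
257 194 [0.635 0.187 0.166] [234 243 241]
258 194 [0.635 0.184 0.162] [201 207 204]
251 195 [0.629 0.2   0.203] [204 209 206]
252 195 [0.629 0.196 0.211] [224 230 230]
253 195 [0.629 0.194 0.202] [187 192 188]
254 195 [0.629 0.191 0.202] [132 141 142]
255 195 [0.632 0.193 0.164] [222 233 231]
256 195 [0.632 0.19  0.163] [255 255 255]
257 195 [0.633 0.187 0.162] [255 255 255]
258 195 [0.632 0.184 0.166] [255 255 255]
259 195 [0.632 0.181 0.168] [251 255 255]
260 195 [0.633 0.178 0.164] [133 143 143]
278 195 [0.519 0.033 1.612] [60 80 92]
251 196 [0.626 0.199 0.207] [242 252 250]
252 196 [0.626 0.197 0.201] [254 255 255]
253 196 [0.626 0.194 0.204] [243 252 250]
254 196 [0.627 0.192 0.198] [225 234 233]
255 196 [0.626 0.188 0.206] [227 237 23
[... 6139 characters left out ...]
207 [0.599 0.084 0.152] [199 199 198]
293 207 [0.599 0.081 0.155] [127 131 136]
294 207 [0.598 0.077 0.165] [193 190 190]
295 207 [0.598 0.074 0.161] [146 148 151]
276 208 [0.519 0.033 1.612] [42 67 86]
290 208 [0.596 0.09  0.146] [201 202 202]
291 208 [0.596 0.087 0.152] [208 208 208]
292 208 [0.596 0.084 0.152] [216 216 215]
293 208 [0.595 0.08  0.162] [158 161 164]
294 208 [0.595 0.077 0.159] [239 235 234]
295 208 [0.595 0.074 0.16 ] [207 204 204]
294 209 [0.593 0.078 0.153] [183 182 183]
244 210 [0.519 0.033 1.612] [50 77 95]
296 210 [0.519 0.033 1.612] [44 72 90]
306 215 [0.519 0.033 1.612] [ 54  81 101]
289 218 [0.519 0.033 1.612] [ 21 197 220]
263 219 [0.519 0.033 1.612] [185 184 181]
```

>>> carry_out(targets="1 -2 -15 37 0;1 -2 -15 37 0;1 -2 -15 37 0;1 -2 -15 37 0;1 -2 -15 37 0;1 -2 -15 37 0;1 -2 -15 37 0;1 -2 -15 37 0;1 -2 -15 37 0;1 0 -15 37 0;1 0 0 0 0;1 0 0 0 0")

```text
clock: 1.15
tool_pos: [0.5372, 0.2724, 0.4222]
eef_rot: [0.154, 0.69, -0.155, 0.69]
contact_force: [-0.6, 0.7, 0.1]
opening: 1.003
```

```bash
python3 - <<'E'
from h import *
snap("wrist","w1"); s=r.get_state(); print(s["clock"],s["q"].round(3),s["tool_pos"],R.from_quat(s["eef_rot"]).as_matrix().round(3))
E
```

```text
1.2 [-0.414  0.641 -0.238  1.616  0.179  0.908  0.418] [0.53559603 0.274859   0.42232314] [[-0.001  0.422  0.907]
 [ 0.     0.907 -0.422]
 [-1.    -0.    -0.001]]
```

View pics/w1.png

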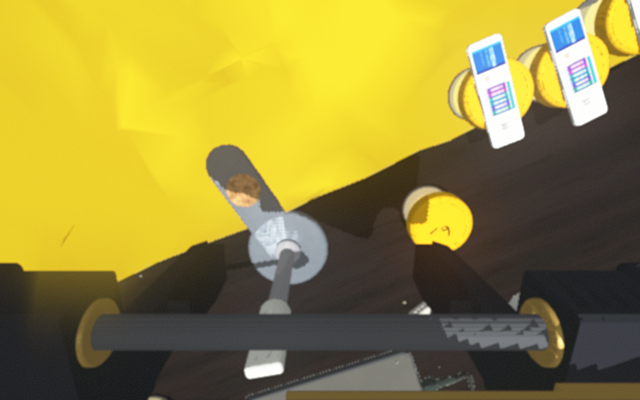

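The wrist view shows the pad at (243,190), the foot disc round (288,248), and the fin at (265,362) partly hidden by the gripper bar. I'll measure the toe direction from this.

```bash
python3 - <<'E'
from h import *
from scipy.optimize import least_squares
im,d,c=load("w1"); P=cloud(d,c); hsv=cv2.cvtColor(im,cv2.COLOR_BGR2HSV); H,S,V=cv2.split(hsv)
print(P[190,243],P[365,265],P[260,310])
m=np.zeros(H.shape,bool); m[165:215,220:268]=True
pm=m&(H>4)&(H<19)&(S>60)&(V>70); pm=cv2.morphologyEx(pm.astype(np.uint8),cv2.MORPH_CLOSE,np.ones((5,5)))
cn,_=cv2.findContours(pm,0,1); k=max(cn,key=cv2.contourArea); e=cv2.fitEllipse(k); print("pad ell",e)
pad=onz(c,*e[0],0.0135)[:2]; print("pad",pad.round(4))
W=np.array([onz(c,a,b,.0135)[:2] for a,b in k[:,0]]); s=least_squares(lambda q:np.hypot(*(W-q).T)-.02,pad,loss="soft_l1",f_scale=.001); print("pad fit",s.x.round(4),np.abs(s.fun).mean())
# foot by height from depth
f=(abs(P[...,2]-.012)<.006)&(S<95); f[:, :200]=0; f[:,345:]=0; f[300:]=0; f[:140]=0
f=cv2.morphologyEx(f.astype(np.uint8),cv2.MORPH_OPEN,np.ones((3,3)))
cv2.imwrite("pics/foot.png",np.hstack([f*255,(pm*255)])[100:320])
cn,_=cv2.findContours(f,0,cv2.CHAIN_APPROX_NONE); k=max(cn,key=cv2.contourArea)[:,0]; k=k[(k[:,0]>295)]
W=np.array([onz(c,a,b,.012)[:2] for a,b in k]); s=least_squares(lambda q:np.hypot(*(W-q).T)-.05,[.62,.186],loss="soft_l1",f_scale=.001); print("foot",s.x.round(4),np.abs(s.fun).mean(),len(k))
# fin
q=(P[...,2]>.195)&(P[...,2]<.22); q[:350]=0;q[:,:235]=0;q[:,300:]=0
w=P[q]; print(len(w),w.min(0),w.max(0)); 
rc=cv2.minAreaRect(w[:,:2].astype(np.float32)*1000); print(rc,cv2.boxPoints(rc))
# other points on fin/head white
q=(P[...,2]>.13)&(P[...,2]<.25)&(V>120)
for v in range(290,395,4):
  for u in range(235,300,6):
    if q[v,u]: print(u,v,P[v,u].round(3),V[v,u],end=' ; ')
E
```

```text
[0.53152156 0.17528608 0.01360734] [0.61929158 0.19045863 0.20480342] [0.64695449 0.2063703  0.01272284]
pad ell ((243.03839111328125, 189.53543090820312), (32.76042938232422, 34.64216995239258), 118.20201873779297)
pad [0.5311 0.1756]
pad fit [0.5313 0.1754] 0.00026711726028501157
foot [0.6206 0.1868] 0.005839769711577758 117
805 [0.61509415 0.17406752 0.19500513] [0.62969949 0.20198636 0.20813347]
((622.5008544921875, 187.9947967529297), (27.437908172607422, 10.778237342834473), 75.65983581542969) [[613.8818  176.03806]
 [624.32416 173.36853]
 [631.11993 199.95154]
 [620.67755 202.62106]]
271 302 [0.609 0.191 0.143] 150 ; 277 302 [0.612 0.195 0.142] 146 ; 283 302 [0.616 0.199 0.139] 136 ; 265 306 [0.609 0.186 0.145] 151 ; 271 306 [0.61  0.192 0.148] 153 ; 277 306 [0.613 0.195 0.146] 149 ; 283 306 [0.617 0.199 0.144] 140 ; 265 310 [0.609 0.187 0.152] 151 ; 271 310 [0.61  0.192 0.154] 154 ; 277 310 [0.613 0.196 0.152] 149 ; 283 310 [0.617 0.2   0.15 ] 142 ; 289 310 [0.625 0.201 0.141] 130 ; 253 354 [0.616 0.18  0.193] 154 ; 259 354 [0.617 0.185 0.193] 155 ; 265 354 [0.619 0.189 0.194
[... 497 characters left out ...]
1 0.199 0.204] 217 ; 283 362 [0.625 0.202 0.202] 129 ; 247 366 [0.615 0.178 0.204] 171 ; 253 366 [0.616 0.183 0.205] 219 ; 259 366 [0.619 0.186 0.204] 238 ; 265 366 [0.619 0.191 0.206] 250 ; 271 366 [0.621 0.194 0.205] 253 ; 277 366 [0.622 0.199 0.207] 254 ; 283 366 [0.627 0.201 0.203] 145 ; 247 370 [0.617 0.177 0.205] 254 ; 253 370 [0.619 0.182 0.206] 254 ; 259 370 [0.62  0.186 0.206] 254 ; 265 370 [0.622 0.189 0.206] 254 ; 271 370 [0.623 0.193 0.207] 254 ; 277 370 [0.625 0.197 0.207] 254 ; 283 370 [0.629 0.2   0.204] 159 ; 247 374 [0.619 0.176 0.207] 255 ; 253 374 [0.622 0.18  0.206] 254 ; 259 374 [0.623 0.184 0.206] 255 ; 265 374 [0.625 0.188 0.207] 255 ; 271 374 [0.627 0.191 0.206] 245 ;
```

View pics/foot.png

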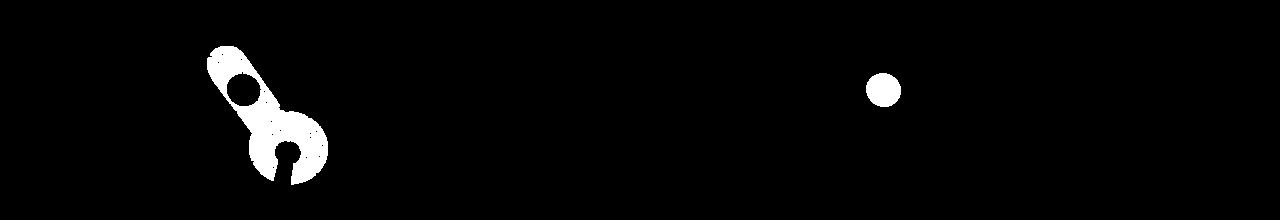

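```bash
python3 - <<'E'
from h import *
from scipy.optimize import least_squares
im,d,c=load("w1"); P=cloud(d,c); hsv=cv2.cvtColor(im,cv2.COLOR_BGR2HSV); H,S,V=cv2.split(hsv)
f=(abs(P[...,2]-.012)<.006)&(S<95); f[:, :200]=0; f[:,345:]=0; f[300:]=0; f[:140]=0
f=cv2.morphologyEx(f.astype(np.uint8),cv2.MORPH_CLOSE,np.ones((3,3)))
cn,_=cv2.findContours(f,0,cv2.CHAIN_APPROX_NONE); k=max(cn,key=cv2.contourArea)[:,0]
W=np.array([onz(c,a,b,.012)[:2] for a,b in k])
q=np.array([.623,.187]); pad=np.array([.5313,.1754])
for i in range(6):
    r_=np.hypot(*(W-q).T); a=(pad-q)/np.linalg.norm(pad-q); al=(W-q)@a
    sel=(r_>.042)&(r_<.058)&(al<.03); q=least_squares(lambda x:np.hypot(*(W[sel]-x).T)-.051,q,loss="soft_l1",f_scale=.001).x
print("foot",q.round(4),sel.sum(),np.linalg.norm(pad-q))
n=np.array([-a[1],a[0]]); lat=(W-q)@n; al=(W-q)@a
for sg in (1,-1):
    t=(al>.06)&(al<.12)&(sg*lat>.015)&(sg*lat<.035); p=np.polyfit(al[t],lat[t],1); print("edge",sg,t.sum(),p)
print("toe ang from pad-post",np.degrees(np.arctan2(a[1],a[0])), "max al",al.max())
for Q in ([.6225,.188],q): 
  v=pad-np.array(Q); print(np.linalg.norm(v),np.degrees(np.arctan2(v[1],v[0])))
# arm line from top
im,d,c=load("top0"); P=cloud(d,c); w=P[185:215,262:297]; w=w[(w[...,2]>.145)&(w[...,2]<.158)]
vx,vy,x0,y0=cv2.fitLine(w[:,:2].astype(np.float32),cv2.DIST_HUBER,0,.001,.001).ravel(); print("arm",np.degrees(np.arctan2(vy,vx)),x0,y0,len(w))
E
```

```text
foot [0.6195 0.1879] 151 0.08903151643216363
edge 1 42 [-0.01311276  0.02485875]
edge -1 43 [-0.01369979 -0.02387692]
toe ang from pad-post -171.94942167431788 max al 0.14551342050755198
0.0920662804722772 -172.13393162710315
0.08903151643216363 -171.94942167431788
arm 76.3345 0.6080215 0.12588377 83
```

>>> carry_out(targets="0.5 0 -14 38.5 0;0.5 0 -14 38.5 0;0.5 0 -14 38.5 0;0.5 0 0 0 0.12;0.5 0 0 0 0.12;0.5 0 0 0 0.12;0.5 0 0 0 0.12;0.5 0 0 0 0.12;0.5 0 0 0 0.12;0.5 0 0 0 0.12;0.5 0 0 0 0.12;0.5 0 0 0 0.12;0.5 0 0 0 0.12;0.5 0 0 0 0.12;0.5 0 0 0 0.06;0.5 0 0 0 0")

```text
clock: 2.53
tool_pos: [0.6213, 0.1917, 0.4224]
eef_rot: [-0.556, -0.437, 0.556, -0.436]
contact_force: [0.4, 0.1, -0.9]
opening: 0.5
```

```bash
cat >> h.py <<'E'
def st():
    s=r.get_state(); M=R.from_quat(s["eef_rot"]).as_matrix(); print("t",s["clock"],"q",s["q"].round(2),"p",s["tool_pos"].round(4),"x",M[:,0].round(3),"yang",np.degrees(np.arctan2(M[1,1],M[0,1])).round(2),"op",round(s["opening"],3),"F",s["contact_force"].round(1)); return s,M
def delta(target):
    s,M=st(); print("tool shift mm",(M.T@(np.array(target)-s["tool_pos"])*1000).round(1))
E
python3 -c "
from h import *
delta([.6225,.188,.337])"
```

```text
t 2.5333 q [-0.45  0.71  0.15  1.47 -0.12  0.97 -0.51] p [0.6213 0.1917 0.4224] x [-0.001  0.001 -1.   ] yang -13.77 op 0.5 F [ 0.4  0.1 -0.9]
tool shift mm [85.4  2.2  3.4]
```

>>> carry_out(targets="0.5 0 2 3 0;0.5 20 0 0 0;0.5 20 0 0 0;0.5 20 0 0 0;0.5 15 0 0 0;0.5 8 0 0 0;0.5 0 0 0 0;0.5 0 0 0 0")

```text
clock: 3.2
tool_pos: [0.6238, 0.1857, 0.3399]
eef_rot: [0.557, 0.436, -0.557, 0.436]
contact_force: [0.1, -0.3, 1.4]
opening: 0.498
```

```bash
python3 -c "
from h import *
delta([.6225,.188,.337])"
```

```text
t 3.2 q [-0.43  0.8   0.13  1.55 -0.13  0.8  -0.49] p [0.6238 0.1857 0.3399] x [-0.  0. -1.] yang -13.86 op 0.498 F [ 0.1 -0.3  1.4]
tool shift mm [ 2.9 -1.8 -1.9]
```

>>> carry_out(targets="0.5 2 -2 -2 0;0.3 0 0 0 0;0.1 0 0 0 0;0 0 0 0 0;0 0 0 0 0;0 0 0 0 0;0 0 0 0 0;0 0 0 0 0", force=25)

```text
clock: 3.87
tool_pos: [0.6224, 0.1878, 0.3379]
eef_rot: [0.557, 0.436, -0.557, 0.436]
contact_force: [0.7, 0.6, 1.8]
opening: 0.114
```

```bash
python3 -c "
from h import *
delta([.6225,.188,.337])"
```

```text
t 3.8667 q [-0.43  0.8   0.13  1.56 -0.13  0.79 -0.49] p [0.6224 0.1878 0.3379] x [ 0.  0. -1.] yang -13.92 op 0.114 F [0.7 0.6 1.8]
tool shift mm [ 0.9  0.  -0.2]
```

>>> carry_out(targets="0 0 0 0 0.1;0 0 0 0 0.1;0 0 0 0 0.1;0 0 0 0 0.1;0 0 0 0 0.1;0 0 0 0 0.1;0 0 0 0 0.1;0 0 0 0 0.1;0 0 0 0 0.1;0 0 0 0 0.1;0 0 0 0 0.1;0 0 0 0 0.1;0 0 0 0 0;0 0 0 0 0")

```text
clock: 5.03
tool_pos: [0.6222, 0.1881, 0.3379]
eef_rot: [-0.706, -0.046, 0.706, -0.046]
contact_force: [-0.5, 1.3, 2.4]
opening: 0.11
```

```bash
python3 -c "
from h import *
delta([.6225,.188,.337])
snap('side','s2');snap('wrist','w2')
im=load('side' and 's2')[0]; w=load('w2')[0]
cv2.imwrite('pics/s2c.png',np.hstack([cv2.resize(im[130:250,230:350],(400,400)),cv2.resize(w,(400,400))]))"
```

```text
t 5.0333 q [-0.61  0.85  0.47  1.57 -0.48  0.84 -1.39] p [0.6222 0.1881 0.3379] x [-0.  0. -1.] yang -82.52 op 0.11 F [-0.5  1.3  2.4]
tool shift mm [ 0.9  0.2 -0.3]
```

View pics/s2c.png

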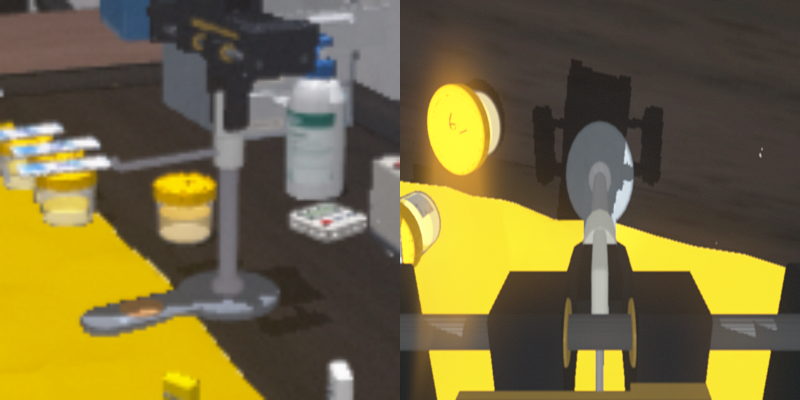

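The side view shows the arm over the toe. I'll release, rise and move toward the block, then check the hook from the top camera.

>>> carry_out(targets="0.1 0 0 0 0;0.2 0 0 0 0;0.4 0 0 0 0;0.5 0 0 0 0;0.5 -10 0 0 0;0.5 -25 0 0 0;0.5 -25 0 0 0;0.5 -25 0 0 0;0.5 -5 38 0 0;0.5 0 38 0 0;0.5 0 38 0 0;0.5 0 38 0 0;0.5 0 38 -10 0;0.5 0 38 -10 0;0.5 0 38 -10 0;0.5 0 0 0 0")

```text
clock: 6.47
tool_pos: [0.6861, -0.0828, 0.4289]
eef_rot: [0.707, 0.038, -0.705, 0.044]
contact_force: [-0.4, -1.3, 0.5]
opening: 0.494
```

```bash
python3 - <<'E'
from h import *
st(); im,d,c=snap("top","top3"); snap("wrist","w3"); P=cloud(d,c)
w=P[185:250,245:285].reshape(-1,3); w=w[(w[:,2]>.14)&(w[:,2]<.162)&(w[:,0]<.607)&(w[:,0]>.49)]
vx,vy,x0,y0=cv2.fitLine(w[:,:2].astype(np.float32),cv2.DIST_HUBER,0,.001,.001).ravel(); print("arm",np.degrees(np.arctan2(vy,vx)),x0,y0,len(w),w.min(0),w.max(0))
cv2.imwrite("pics/c3.png",cv2.resize(im[180:260,230:310],None,fx=6,fy=6,interpolation=cv2.INTER_CUBIC))
# block from top
m=np.zeros(d.shape,bool); m[215:250,360:405]=True
hsv=cv2.cvtColor(im,cv2.COLOR_BGR2HSV)
im0,d0,c0=load("top0"); h0=cv2.cvtColor(im0,cv2.COLOR_BGR2HSV); P0=cloud(d0,c0)
k=m&(h0[...,1]<60)&(h0[...,2]>90)&(P0[...,2]>.02)&(P0[...,2]<.045)
w=P0[k]; rc=cv2.minAreaRect((w[:,:2]*1000).astype(np.float32)); print("block",rc,cv2.boxPoints(rc).round(1).tolist())
E
```

```text
t 6.4667 q [-0.18  0.81  0.5   1.33 -0.39  1.09 -1.09] p [ 0.6861 -0.0828  0.4289] x [ 0.002 -0.009 -1.   ] yang -83.35 op 0.494 F [-0.4 -1.3  0.5]
arm 7.2275357 0.5567443 0.17930616 90 [0.50594206 0.1702221  0.14225814] [0.60642189 0.18819322 0.16116636]
block ((530.2233276367188, -206.32489013671875), (84.92520141601562, 46.609867095947266), 73.63862609863281) [[495.8999938964844, -240.5], [540.5999755859375, -253.60000610351562], [564.5, -172.10000610351562], [519.7999877929688, -159.0]]
```

View pics/c3.png

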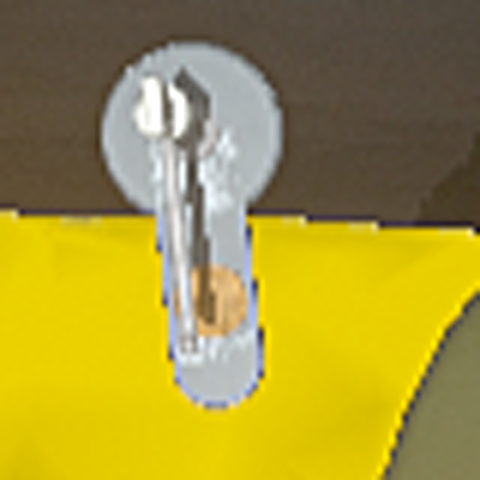

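View pics/w3.png

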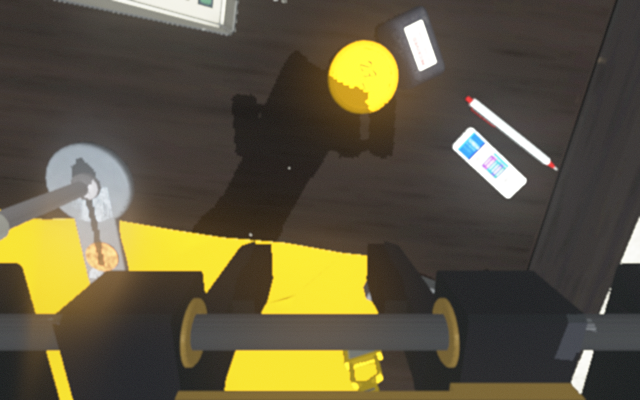

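```bash
python3 - <<'E'
from h import *
im,d,c=load("top0"); P=cloud(d,c); m=np.zeros(d.shape,bool); m[210:250,360:410]=True
k=m&(P[...,2]>.10)&(P[...,2]<.15); w=P[k]; print(len(w),w.mean(0),w.min(0),w.max(0))
if len(w)>4:
    rc=cv2.minAreaRect((w[:,:2]*1000).astype(np.float32)); print(rc,cv2.boxPoints(rc).round(1).tolist())
im,d,c=load("side0"); P=cloud(d,c); m=np.zeros(d.shape,bool); m[235:275,322:345]=True
k=m&(P[...,2]>.093)&(P[...,2]<.14)&(P[...,0]<.7); w=P[k]; print(len(w),w.mean(0),w.min(0),w.max(0))
w3=w; print(np.percentile(w3,[5,95],axis=0))
k=m&(P[...,2]>.126)&(P[...,2]<.14)&(P[...,0]<.7); w=P[k]; print("top",len(w),w.mean(0))
delta([.530,-.206,.40])
E
```

```text
38 [ 0.53029026 -0.20408744  0.12761168] [ 0.52442838 -0.21648577  0.1035682 ] [ 0.53664964 -0.19291986  0.13844922]
((530.4750366210938, -204.6569061279297), (12.229256629943848, 23.47382354736328), 0.87423175573349) [[524.2000122070312, -193.0], [524.5, -216.5], [536.7999877929688, -216.3000030517578], [536.4000244140625, -192.8000030517578]]
144 [ 0.52502087 -0.21304534  0.11461376] [ 0.51995153 -0.21980002  0.09349931] [ 0.53314861 -0.19436     0.13132742]
[[ 0.5203773  -0.21925795  0.09537346]
 [ 0.53096046 -0.19801855  0.13055119]]
top 37 [ 0.52648542 -0.2099105   0.12928614]
t 6.5667 q [-0.19  0.81  0.49  1.34 -0.39  1.09 -1.09] p [ 0.6859 -0.0749  0.4282] x [ 0.    -0.001 -1.   ] yang -82.92 op 0.496 F [ 0.2  0.7 -0.3]
tool shift mm [ 28.3 110.8 170.8]
```

>>> carry_out(targets="0.6 0 22 34 0;0.6 0 22 34 0;0.6 0 22 34 0;0.6 0 22 34 0;0.6 0 22 34 0;0.6 0 0 0 0.1;0.6 0 0 0 0.1;0.6 0 0 0 0.1;0.6 0 0 0 0.1;0.6 0 0 0 0;0.6 0 0 0 0")

```text
clock: 7.48
tool_pos: [0.5317, -0.2013, 0.4278]
eef_rot: [0.701, -0.094, -0.701, -0.094]
contact_force: [-0.5, 0.1, -0.2]
opening: 0.602
```

```bash
python3 - <<'E'
from h import *
delta([.530,-.206,.259]); snap("wrist","w4")
E
```

```text
t 7.4833 q [-0.06  0.65  0.6   1.74 -0.45  0.89 -1.11] p [ 0.5317 -0.2013  0.4278] x [ 0.     0.001 -1.   ] yang -105.29 op 0.602 F [-0.5  0.1 -0.2]
tool shift mm [168.8   5.1   0.4]
```

View pics/w4.png

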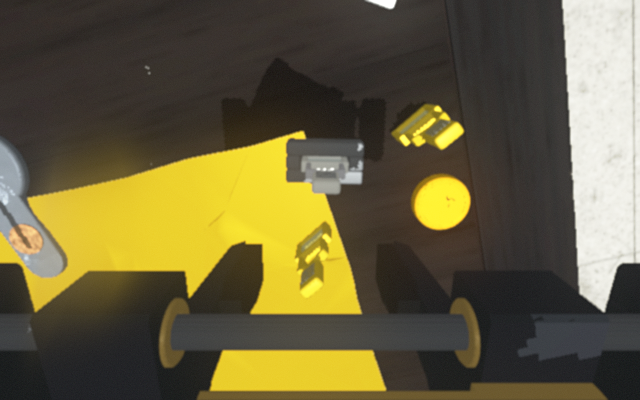

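```bash
python3 - <<'E'
from h import *
im,d,c=load("w4"); P=cloud(d,c); m=np.zeros(d.shape,bool); m[130:200,280:370]=True
k=m&(P[...,2]>.095)&(P[...,2]<.14); w=P[k]; print(len(w),w.min(0).round(4),w.max(0).round(4))
rc=cv2.minAreaRect((w[:,:2]*1000).astype(np.float32)); print("tab",rc)
t=w[w[:,2]>.126]; rc=cv2.minAreaRect((t[:,:2]*1000).astype(np.float32)); print("tabtop",len(t),rc)
k=m&(P[...,2]>.024)&(P[...,2]<.036); rc=cv2.minAreaRect((P[k][:,:2]*1000).astype(np.float32)); print("block",rc,cv2.boxPoints(rc).round(1).tolist())
E
```

```text
609 [ 0.5218 -0.2191  0.095 ] [ 0.5385 -0.1948  0.1332]
tab ((530.2667846679688, -206.93565368652344), (23.844396591186523, 12.831268310546875), 73.77638244628906)
tabtop 395 ((530.2021484375, -207.04098510742188), (23.908945083618164, 11.94698429107666), 70.43450927734375)
block ((529.775634765625, -207.07281494140625), (85.8268814086914, 47.396183013916016), 73.0675277709961) [[494.6000061035156, -241.1999969482422], [539.9000244140625, -255.0], [564.9000244140625, -172.89999389648438], [519.5999755859375, -159.10000610351562]]
```

>>> carry_out(targets="0.6 25 6 0 0.02;0.6 30 0 0 0;0.6 30 0 0 0;0.6 30 0 0 0;0.6 25 0 0 0;0.6 16 0 0 0;0.6 10 0 0 0;0.6 0 0 0 0;0.6 0 0 0 0")

```text
clock: 8.28
tool_pos: [0.53, -0.2086, 0.262]
eef_rot: [0.7, -0.102, -0.7, -0.103]
contact_force: [0.5, -0.4, 0.2]
opening: 0.599
```

```bash
python3 - <<'E'
from h import *
delta([.5302,-.207,.261]); snap("side","s5"); im=load("s5")[0]; cv2.imwrite("pics/s5c.png",cv2.resize(im[180:320,260:400],None,fx=4,fy=4,interpolation=cv2.INTER_CUBIC))
E
```

```text
t 8.2833 q [ 0.06  0.87  0.41  1.87 -0.63  0.54 -0.96] p [ 0.53   -0.2086  0.262 ] x [ 0.  0. -1.] yang -106.68 op 0.599 F [ 0.5 -0.4  0.2]
tool shift mm [ 1.  -1.6  0.3]
```

View pics/s5c.png

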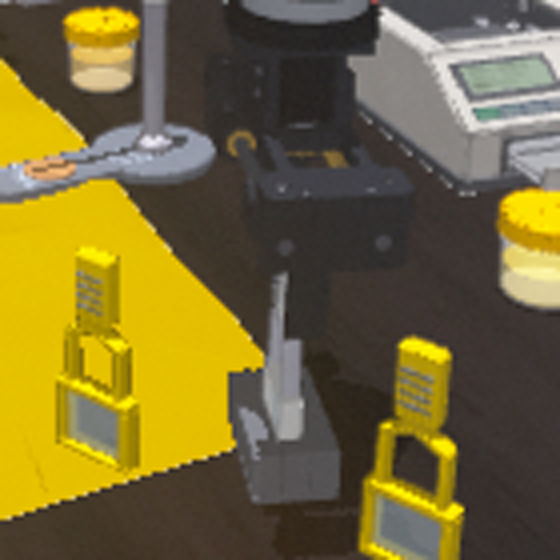

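The gripper straddles the tab of the white magnifier. Now I close on it.

>>> carry_out(targets="0.6 1 -1.5 0 0;0.4 0 0 0 0;0.2 0 0 0 0;0.2 0 0 0 0;0 0 0 0 0;0 0 0 0 0;0 0 0 0 0;0 0 0 0 0;0 -5 0 0 0;0 -10 0 0 0;0 -15 0 0 0;0 -20 0 0 0;0 0 0 0 0", force=25)

```text
clock: 9.42
tool_pos: [0.531, -0.2082, 0.3142]
eef_rot: [0.702, -0.104, -0.698, -0.102]
contact_force: [0.1, 0.8, -0.6]
opening: 0.27
```

```bash
python3 - <<'E'
from h import *
st(); snap("side","s6"); im=load("s6")[0]; cv2.imwrite("pics/s6c.png",cv2.resize(im[160:320,260:400],None,fx=4,fy=3.7,interpolation=cv2.INTER_CUBIC))
E
```

```text
t 9.4167 q [ 0.02  0.8   0.48  1.84 -0.58  0.64 -1.01] p [ 0.531  -0.2082  0.3142] x [ 0.005 -0.003 -1.   ] yang -106.77 op 0.27 F [ 0.1  0.8 -0.6]
```

View pics/s6c.png

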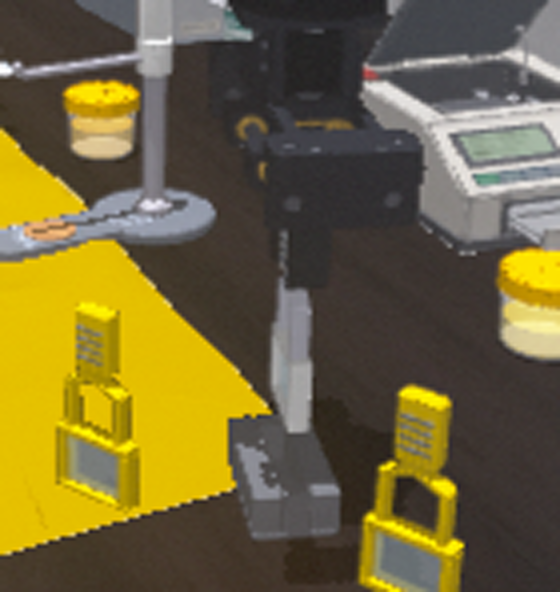

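>>> carry_out(targets="0 -27 0 0 0;0 -27 0 0 0;0 -27 0 0 0;0 -27 0 0 0;0 0 0 0 -0.105;0 0 0 0 -0.105;0 0 0 0 -0.105;0 0 0 0 -0.105;0 0 0 0 0;0 0 0 0 0")

```text
clock: 10.3
tool_pos: [0.5299, -0.2072, 0.4181]
eef_rot: [-0.705, -0.044, 0.706, -0.044]
contact_force: [-0.4, -0.3, -1.6]
opening: 0.267
```

```bash
python3 - <<'E'
from h import *
delta([.464,.167,.42])
E
```

```text
t 10.3 q [ 0.02  0.64  0.47  1.74 -0.37  0.85 -0.79] p [ 0.5299 -0.2072  0.4181] x [-0.001  0.001 -1.   ] yang -82.85 op 0.267 F [-0.4 -0.3 -1.6]
tool shift mm [  -1.5 -379.5   18.8]
```

>>> carry_out(targets="0 0 -15 5 0;0 0 -30 5 0;0 0 -32 5 0;0 0 -32 4 0;0 0 -32 0 0;0 0 -32 0 0;0 0 -32 0 0;0 0 -32 0 0;0 0 -32 0 0;0 0 -32 0 0;0 0 -32 0 0;0 0 -30 0 0;0 0 -16 0 0;0 0 0 0 0;0 0 0 0 0")

```text
clock: 11.55
tool_pos: [0.4628, 0.1669, 0.4183]
eef_rot: [-0.706, -0.045, 0.706, -0.045]
contact_force: [-0.2, -1.1, -2.1]
opening: 0.273
```

```bash
python3 - <<'E'
from h import *
delta([.464,.167,.3495])
snap("side","s7"); im=load("s7")[0]; cv2.imwrite("pics/s7c.png",cv2.resize(im[60:260,180:340],None,fx=3,fy=3,interpolation=cv2.INTER_CUBIC))
E
```

```text
t 11.55 q [-0.78  0.55  0.55  1.96 -0.42  0.74 -1.43] p [0.4628 0.1669 0.4183] x [-0.    -0.001 -1.   ] yang -82.66 op 0.273 F [-0.2 -1.1 -2.1]
tool shift mm [68.8  0.  -1.3]
```

View pics/s7c.png

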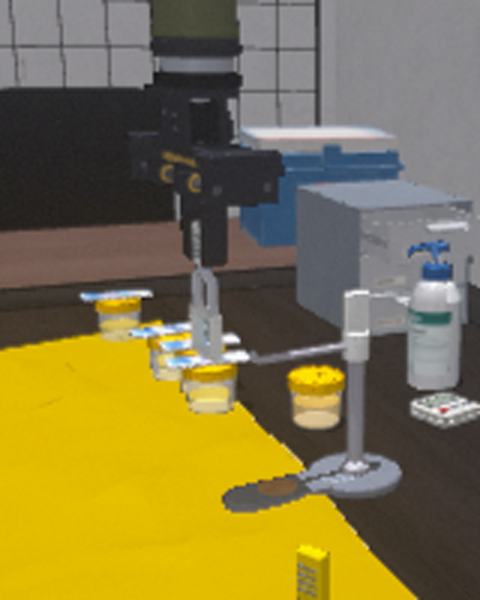

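>>> carry_out(targets="0 20 0 0 0;0 20 0 0 0;0 20 0 0 0;0 9 0 0 0;0 0 0 0 0;0 0 0 0 0")

```text
clock: 12.1
tool_pos: [0.4634, 0.1651, 0.3499]
eef_rot: [-0.706, -0.044, 0.706, -0.044]
contact_force: [-0.1, -0.7, -1.1]
opening: 0.274
```

```bash
python3 - <<'E'
from h import *
delta([.464,.167,.3495])
im,d,c=snap("side","s8"); P=cloud(d,c); cv2.imwrite("pics/s8c.png",cv2.resize(im[100:220,200:340],None,fx=5,fy=5,interpolation=cv2.INTER_CUBIC))
print("expected px: eye",proj(c,[.464,.167,.155]),"tip",proj(c,[.6225-.119*.991,.188-.119*.1317,.161]),"underside",proj(c,[.464,.167,.095]))
snap("top","t8"); im=load("t8")[0]; cv2.imwrite("pics/t8c.png",cv2.resize(im[170:270,220:320],None,fx=5,fy=5))
E
```

```text
t 12.1 q [-0.71  0.65  0.45  2.04 -0.51  0.56 -1.35] p [0.4634 0.1651 0.3499] x [-0.    -0.001 -1.   ] yang -82.83 op 0.274 F [-0.1 -0.7 -1.1]
tool shift mm [ 0.4 -1.8 -0.8]
expected px: eye [249.80183946 180.67498059] tip [262.92764504 176.57415527] underside [250.59968365 200.49787848]
```

View pics/s8c.png

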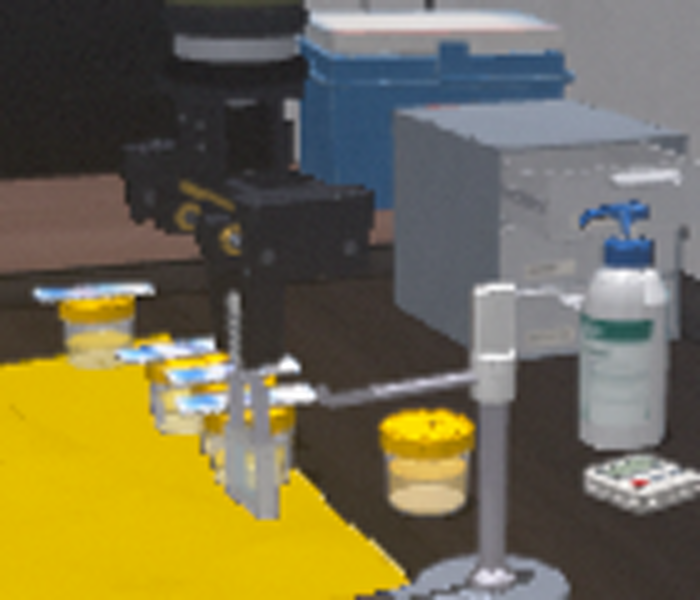

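>>> carry_out(targets="0 0 -2 -8 0;0 0 0 -8 0;0 0 0 -8 0;0 0 0 -6 0;0 0 0 -6 0;0 0 0 -6 0;0 0 0 -6 0;0 0 0 0 0")

```text
clock: 12.87
tool_pos: [0.5117, 0.1745, 0.3497]
eef_rot: [0.706, 0.045, -0.705, 0.045]
contact_force: [0.3, 0.6, -0.5]
opening: 0.27
```

```bash
python3 - <<'E'
from h import *
delta([.6225-.090*.991,.188-.090*.1317,.3495])
im,d,c=snap("side","s9"); cv2.imwrite("pics/s9c.png",cv2.resize(im[130:220,220:320],None,fx=6,fy=6,interpolation=cv2.INTER_CUBIC))
im,d,c=snap("wrist","w9")
E
```

```text
t 12.8667 q [-0.69  0.71  0.46  1.9  -0.5   0.65 -1.36] p [0.5117 0.1745 0.3497] x [ 0.002  0.    -1.   ] yang -82.68 op 0.27 F [ 0.3  0.6 -0.5]
tool shift mm [  0.3   1.1 -21.7]
```

View pics/s9c.png

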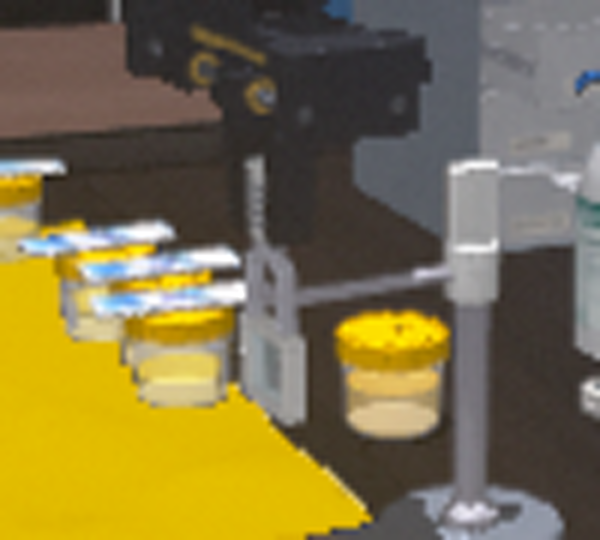

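View pics/w9.png

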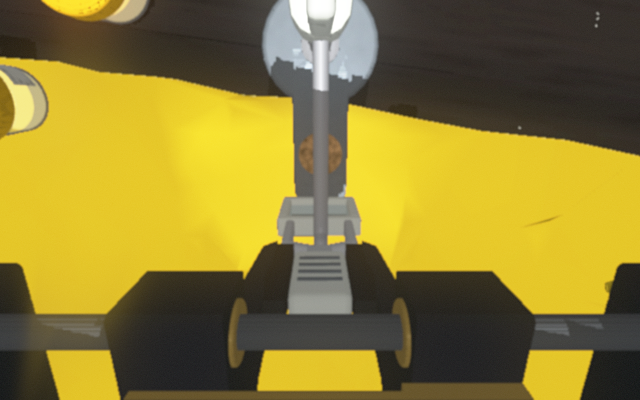

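The wrist view shows the arm (320,150 to 320,245) running centrally through the eye and in line with the pad at (321,155). I'll slide on and lower.

>>> carry_out(targets="0 0 1 -6 0;0 0 0 -6 0;0 0 0 -6 0;0 0 0 -4 0;0 0 0 0 0;0 5 0 0 0;0 5 0 0 0;0 4 0 0 0;0 2 0 0 0;0 0 0 0 0;0 0 0 0 0")

```text
clock: 13.88
tool_pos: [0.5322, 0.1761, 0.3335]
eef_rot: [-0.705, -0.045, 0.706, -0.045]
contact_force: [0.1, -0.1, -1.2]
opening: 0.271
```

```bash
python3 - <<'E'
from h import *
delta([.6225-.091*.991,.188-.091*.1317,.3305])
im,d,c=snap("wrist","w10")
im,d,c=snap("side","s10"); cv2.imwrite("pics/s10c.png",cv2.resize(im[130:220,220:320],None,fx=6,fy=6,interpolation=cv2.INTER_CUBIC))
E
```

```text
t 13.8833 q [-0.66  0.75  0.45  1.85 -0.51  0.66 -1.35] p [0.5322 0.1761 0.3335] x [-0.001 -0.    -1.   ] yang -82.68 op 0.271 F [ 0.1 -0.1 -1.2]
tool shift mm [ 3.   0.1 -0.1]
```

View pics/s10c.png

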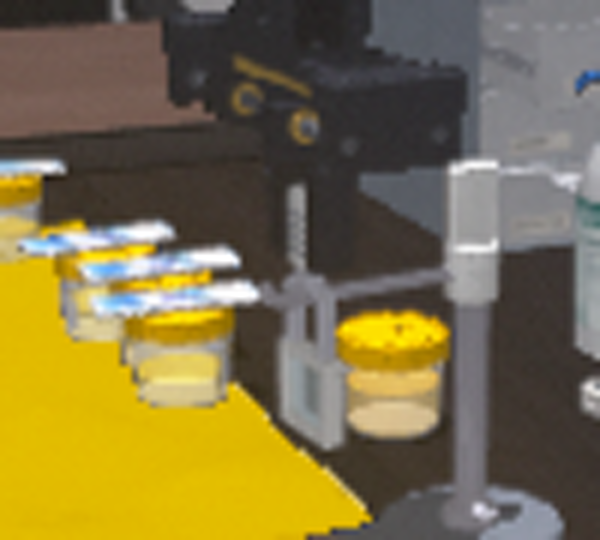

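>>> carry_out(targets="0 1 0 0 0;0 1 0 0 0;0 1 0 0 0;0 0 0 0 0;0 0 0 0 0")

```text
clock: 14.4
tool_pos: [0.5323, 0.1762, 0.3307]
eef_rot: [-0.706, -0.045, 0.706, -0.045]
contact_force: [-0.3, 0.9, -2.2]
opening: 0.267
```

>>> carry_out(targets="0 1 0 0 0;0 0 0 0 0;0 0 0 0 0")

```text
clock: 14.65
tool_pos: [0.5324, 0.1761, 0.3301]
eef_rot: [0.706, 0.045, -0.705, 0.045]
contact_force: [-1.1, 0.2, 3.2]
opening: 0.274
```

Contact is felt (Fz went from −1.2 to +3.2). I release slowly.

>>> carry_out(targets="0.28 0 0 0 0;0.29 0 0 0 0;0.3 0 0 0 0;0.32 0 0 0 0;0.36 0 0 0 0;0.42 0 0 0 0;0.5 0 0 0 0;0.6 0 0 0 0;0.6 0 0 0 0;0.6 0 0 0 0", force=5)

```text
clock: 15.48
tool_pos: [0.5323, 0.1762, 0.3297]
eef_rot: [0.706, 0.045, -0.706, 0.045]
contact_force: [-0.3, -0.2, -0.0]
opening: 0.604
```

```bash
python3 - <<'E'
from h import *
st()
im,d,c=snap("wrist","w11")
im2,d,c=snap("side","s11"); a=cv2.resize(im2[130:220,220:320],(444,400),interpolation=cv2.INTER_CUBIC)
cv2.imwrite("pics/c11.png",np.hstack([a,cv2.resize(im[100:400,200:440],(320,400))]))
E
```

```text
t 15.4833 q [-0.66  0.76  0.44  1.85 -0.51  0.65 -1.35] p [0.5323 0.1762 0.3297] x [ 0.  0. -1.] yang -82.67 op 0.604 F [-0.3 -0.2 -0. ]
```

View pics/c11.png

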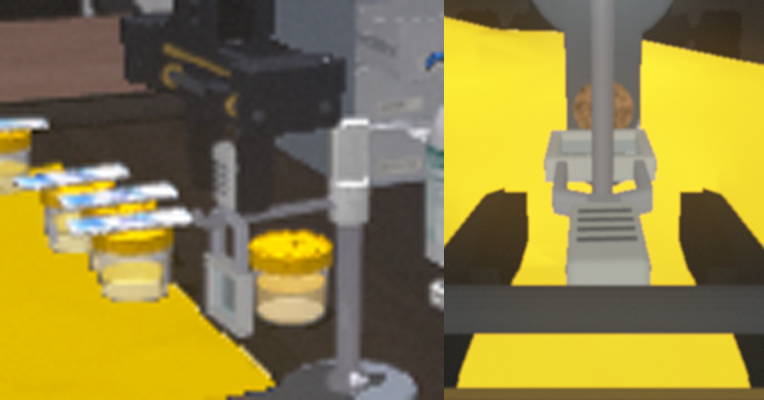

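It hangs upright with both fingers clear. I raise straight up and retreat.

>>> carry_out(targets="0.6 -8 0 0 0;0.6 -12 0 0 0;0.6 -20 0 0 0;0.6 -25 0 0 0;0.6 -25 0 0 0;0.6 -10 20 20 0;0.6 0 38 10 0;0.6 0 38 0 0;0.6 0 38 0 0;0.6 0 38 0 0;0.6 0 0 0 0;0.6 0 0 0 0;0.6 0 0 0 0;0.6 0 0 0 0;0.6 0 0 0 0;0.6 0 0 0 0")

```text
clock: 16.92
tool_pos: [0.5245, 0.0031, 0.4296]
eef_rot: [-0.705, -0.046, 0.706, -0.046]
contact_force: [-0.6, -0.5, -0.5]
opening: 0.599
```

```bash
python3 - <<'E'
from h import *
st()
im,d,c=snap("top","t12"); P=cloud(d,c)
w=P[185:250,245:285].reshape(-1,3); w=w[(w[:,2]>.14)&(w[:,2]<.158)&(w[:,0]<.607)&(w[:,0]>.49)&((w[:,0]>.55)|(w[:,0]<.52))]
vx,vy,x0,y0=cv2.fitLine(w[:,:2].astype(np.float32),cv2.DIST_HUBER,0,.001,.001).ravel(); print("arm",np.degrees(np.arctan2(vy,vx)),len(w))
t=P[185:250,245:285].reshape(-1,3); t=t[(t[:,2]>.165)&(t[:,2]<.215)&(t[:,0]<.58)&(t[:,0]>.49)]; print("tab",t.mean(0),t.max(0))
im2,d,c=snap("side","s12"); a=cv2.resize(im2[130:230,220:320],(400,400),interpolation=cv2.INTER_CUBIC)
cv2.imwrite("pics/c12.png",np.hstack([a,cv2.resize(im[180:260,230:310],(400,400),interpolation=cv2.INTER_CUBIC)]))
a0=load("top0")[0]; df=cv2.absdiff(a0,im).max(2); 
b=load("side0")[0]; df2=cv2.absdiff(b,im2).max(2); cv2.imwrite("pics/diff12.png",np.vstack([(df>50)*255,(df2>50)*255])[:, :].astype(np.uint8)[::2,::2])
E
```

```text
t 16.9167 q [-0.41  0.57  0.52  1.86 -0.38  0.81 -1.13] p [0.5245 0.0031 0.4296] x [-0.  0. -1.] yang -82.53 op 0.599 F [-0.6 -0.5 -0.5]
arm 6.275504 58
tab [0.53207378 0.17380744 0.19754875] [0.53776825 0.18423589 0.20491785]
```

View pics/c12.png

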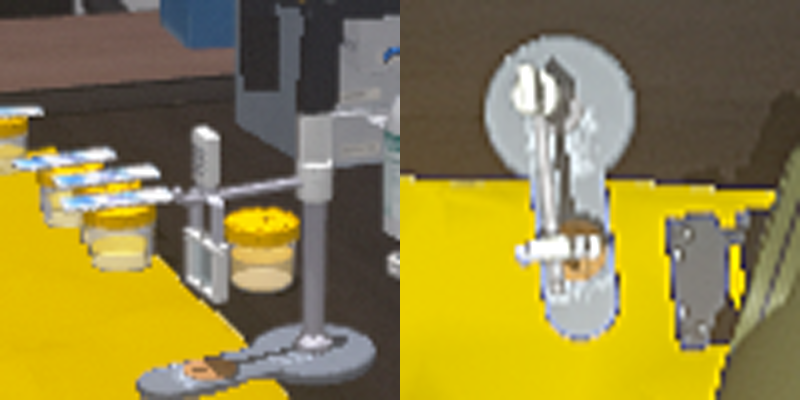

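View pics/diff12.png

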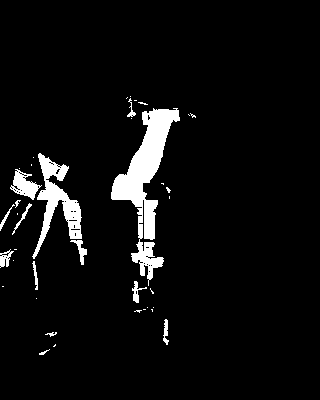

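The magnifier hangs upright over the pad, and the difference image shows no bystander change. One last check that it's at rest, then I hand in.

>>> carry_out(targets="0.6 0 0 0 0;0.6 0 0 0 0;0.6 0 0 0 0;0.6 0 0 0 0;0.6 0 0 0 0;0.6 0 0 0 0;0.6 0 0 0 0;0.6 0 0 0 0;0.6 0 0 0 0;0.6 0 0 0 0;0.6 0 0 0 0;0.6 0 0 0 0")

```text
clock: 18.02
tool_pos: [0.5245, 0.0017, 0.4297]
eef_rot: [0.706, 0.045, -0.706, 0.045]
contact_force: [-0.0, -0.5, 0.6]
opening: 0.6
```

```bash
python3 - <<'E'
from h import *
im,_,_=snap("side","s13"); b=load("s12")[0]; df=cv2.absdiff(im,b).max(2)[130:230,220:320]; print((df>40).sum())
im,d,c=snap("top","t13"); df=cv2.absdiff(im,load("t12")[0]).max(2)[180:260,230:285]; print((df>40).sum())
P=cloud(d,c); w=P[185:250,245:285].reshape(-1,3); w=w[(w[:,2]>.145)&(w[:,2]<.157)&(w[:,0]<.607)&(w[:,0]>.55)]
a=np.polyfit(w[:,0],w[:,1],1); print("arm deg",np.degrees(np.arctan(a[0])),len(w))
print(r.finish_job())
E
```

```text
18
16
arm deg 6.964011586703627 46
the job is handed in; nothing more can be done
None
```

I turned the hook by its fin until the arm pointed along the toe. Then I took the white magnifier from the grey block, hung it by its eye on the hook's arm over the cork pad, let go and backed off. I handed the job in at about 18 s.

- **Hook angle:** the last arm fit gave about 7.0° and the toe about 7.3 to 8°, so they agree to about 1°. An earlier fit with the magnifier already hanging gave 6.3°, but few points were left and the eye may have skewed them. The fit before hanging gave 7.2°.
- **Magnifier:** it hangs upright, and its tab centre is within about 2 mm of the pad centre seen from above. Two pictures about a second apart differed by under 20 pixels around it in each view, so I took it as at rest.
- **Bystanders:** pictures from the start and the end show no movement of the cups, cap or cassette, except where the arm blocks the view. The forces I read stayed under 4 N.

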